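# Open the feeder gate and load a beech block into the tilted tube

## Robot

A 7-joint arm with a two-finger parallel gripper is mounted at the origin on the work surface. World frame = base frame: x ahead of the robot, y to its left, z up, the work surface at z = 0. Lengths are in m, angles in rad, forces in N, time in s.
With the tool pointing down it reaches from about 0.425 to 0.875 m from the base axis. Payload 4.7 kg.
Tool frame: the origin (TCP) lies midway between the tips of the shut fingers; the grasp point (between the pads) lies 19 mm behind it; z points along the fingers, y is the line along which they close (so a half turn about z gives the same grasp; the last joint's range is limited). The gripper opens to 85 mm and grips with 20 to 120 N. Pads are 22 mm wide; open, the fingers measure 114 mm over their backs; the gripper's body (76 mm by 85 mm) begins 54 mm behind the grasp point. The pads swing forward as they close: fully open they stand 13 mm farther back than shut.
Start: joints at [-1.234, 0.321, -0.07, 1.45, 0.023, 1.371, -0.057], TCP at [0.206, 0.616, 0.231] pointing down, gripper open.
Joint ranges: [-2.86, 2.86], [-0.3, 2.09], [-1.38, 1.24], [0.06, 2.45], [-1.56, 4.7], [0.09, 2.05], [-2.69, 2.69]. Speed limits (rad/s): [2.57, 2.57, 3.14, 3.14, 3.14, 3.14, 3.14].

## Interface

Orientations are given as a unit quaternion [w, x, y, z].
In Python, from workcell import r gives the robot as it stands. The module is installed in compiled form; this text tells all that it offers.
- The arm moves only by the tool apply_moves, never from a script. Its argument "deltas" is text: rows parted by semicolons, each of 7 numbers parted by spaces: the shift along the world's x, y, z in m, then the turn, a rotation vector about the world's x, y, z in rad, then the finger opening in m, from 0 to 0.0854. In form: x y z ax ay az claw; .... A call has 1 to 20 rows; each row is the pose to reach, as a shift and turn from the pose commanded when the call began; what a row does not reach only later rows make up. A row lasts 1/10 s, in which the tool goes at most 50 mm and 8.59 degrees, less where a joint would pass 70% of its speed; a pose out of reach is approached as far as the arm can. A call with a gripper value outside its range is refused whole. The fingers move at their own pace and stop on an object; "grip_force" is the grip in N (left out, the last holds). Time passes only in rows, so rows that repeat a pose let the fingers close. It gives the time, the measured TCP pose, the force, the opening and the grip force at its end, in the units of the state.
- r.get_obs(): the state, without advancing time (a new reading comes with each control period).
- r.grab_frame(name): name is "scene" or "top" or "wrist"; returns (picture, depth): 384x512x3 uint8, red, green, blue; 384x512 float32, m along the optical axis (not along the pixel's ray), 0 where there is no reading.
- r.calibration(name): a dict with "fovy" (degrees; the focal length in pixels is half the picture's height over the tangent of half this angle, whatever the lens; pixels are square), "cx", "cy" (the principal point, pixels), "distortion" ([k1, k2, p1, p2, k3] as OpenCV has them; the pictures are not rectified), "origin" and "orientation" of the camera in the world; the wrist camera has in their place "mount" (4x4, takes a point from camera to tool coordinates, whose origin is the TCP and whose axes are the flange's). Camera axes: x right, y down, z forward; pixel columns grow to the right and rows downward; lengths in m; the calibration is good to about 2 mm. A picture is of the moment at which its call begins: read the wrist's pose just before it. calibration takes no time and is no camera call.
- r.finish_job(): hands the job in; it is judged then, once.
The state is a dict: "clock": time; "qpos": joint angles; "qvel": joint speeds; "effort": joint torques, N m; "ee_pos": TCP position; "tool_rot": TCP orientation; "contact_force": force on the tool from outside, world axes, zero at the start; "moment": the same for the moment, N m; "width": finger opening in m; "grasp_force": force on a finger pad.
Only numpy, scipy, OpenCV 4.12 (cv2) and the standard library are available. Lean on these libraries where they do the work, as an engineer would, in place of code of your own. Each camera call takes 0.05 s, during which the arm holds its last target. There are 200 camera calls.

## Task

The feeder's tilted tube needs one more block. Press down the thumb plate so that the latch bar lifts out of its catch, swing the gate outward over the loading shelf until it stands wide open, at about a right angle or further, then take the stepped beech block from the bench (not the plain offcut) and slide it into the tube, facing the same way as the blocks already there (step leading, right way up), until it rests against them. Leave the gate wide open, and leave the offcut, the hammer and the glue bottle where they are.

Things in the scene. Friction and masses are not known exactly. Their poses are not given: they have to be found in the camera images.
- feeder: Fixed feeder on a 360 x 270 mm board. Origin on the bench below the mouth edge, where loading shelf meets tube, on their centre line; x points level from shelf to tube, y to the latch post, z up. Shut, the gate stands across the mouth at x = -7 mm. Latch post (22 x 26 mm, catch lip top 177 mm above the bench) at y = +91 mm; hinge post (22 mm square, 202 mm high) at y = -122 mm.
- shelf_mid (a point): Middle of the top of the level aluminium loading shelf: 110 mm long (feeder's x = -110 mm to 0), 66 mm wide, 120 mm above the bench; axes as the feeder's. Along either side runs a guide 6 mm high; between the guides there are 54 mm at the outer end, narrowing to about 49 mm at the mouth.
- tube: Fixed aluminium tube sloping down 24 degrees from the mouth. Origin on its floor at the mouth edge, 120 mm above the bench; x points down the slope, y to the latch post, z square to the floor. Inside 47 mm wide, walls 33 mm high; open on top for the first 50 mm, then two lips (30 mm above the floor) leave a 26 mm slot.
- column_tail (a point): Lower edge of the flat tail of the upper of two blocks fixed in the tube, alike to the loose one, steps downhill; 65 mm down the tube from the mouth. A block resting against it has its tail 15 mm inside the mouth, where a fingertip from above can push it. Friction holds blocks on the slope: they must be pushed all the way.
- gate (a joint): Gate angle about its upright hinge, rad: 0 shut, grows as it swings outward over the loading shelf (feeder's -x; anticlockwise from above), at most 1.9. Stays where it is left. Held near 0 until the latch bar is lifted.
- gate_hinge (a point): On the gate's hinge axis, 164 mm above the bench (feeder's x = -7, y = -110 mm). Plywood panel 6 mm thick, 182 mm long from the axis, 66 mm high (131 to 197 mm above the bench). This point's y axis runs along the gate away from the hinge, x is square to the panel, towards its tube side.
- latch (a joint): Angle of the steel latch bar about its pivot on the gate, rad: 0 dropped in its catch, up to 0.6 with the thumb plate pressed. Above 0.2 its nose clears the catch. It falls back by its own weight (about 1 N on the plate holds it), so keep it pressed until the gate has swung some 0.2 rad.
- thumb_plate (a point): Top centre of the thumb plate: steel, 40 mm along the gate, 33 mm out from its tube side face, 4 mm thick; 180 mm above the bench, 17 mm below the gate's top edge, 95 mm from the hinge axis, 50 mm from the bar's pivot. Pressing it 10 to 14 mm down clears the catch. A finger standing on it pulls the gate open by bearing on that face.
- block: The loose stepped block described under block_mid; origin at the centre of its underside.
- block_mid (a point): Centre (half-way up) of the loose stepped beech block: 50 mm long (x), 44 mm wide (y), 26 mm high (z), about 50 g; z up. At its +x end, the toe, the last 15 mm are only 12 mm high (the step); the tail (-x end) is flat. Two dark dowel marks on its top. It starts flat on the bench, any yaw.
- block_toe (a point): Middle of the lower edge of the block's toe: 25 mm along x and 13 mm below block_mid.
- offcut_mid (a point): Centre of the plain beech offcut, 50 x 44 x 26 mm with no step and no marks; leave it alone. It and the block may have changed places.
- hammer: A hammer lying on the bench; leave it alone. Origin under the middle of it.
- glue: A white glue bottle with a red cap, 60 mm across and 150 mm high, standing on the bench; leave it alone. Origin under its centre.

How it is judged:
On the way, in this order (a step that is already met when the one before it is completed fails the run):
1. the latch bar is lifted out of its catch while the gate is still shut (value of joint latch above 0.2 rad and value of joint gate below 0.1 rad), for 0.05 s.
2. the gate is swung wide open (more than 1.3 rad) (value of joint gate above 1.3 rad), for 0.2 s.
At the end, for the whole second after the job is handed in: The stepped block lies flat in the tube, toe downhill and right way up (within 0.12 rad), its toe within 8 mm of the block before it, at rest; the gate stands more than 1.3 rad open (x of block_toe in the frame of tube between 0.057 and 0.07 m and z of block_toe in the frame of tube below 0.006 m and x of block_mid in the frame of tube below 0.046 m and z of block_mid in the frame of tube between 0.008 and 0.018 m and angle between the x axis of block_mid and the x axis of tube, either way round below 0.12 rad and linear speed of block below 0.01 m/s and value of joint gate above 1.3 rad); the robot touches nothing.
It fails at once if the offcut, the hammer or the glue bottle was moved more than 30 mm (distance of any of offcut_mid, hammer, glue from where it was at the start of the episode above 0.03 m).
It also fails if it takes over 67 s, if anything falls off the work surface, if the arm or the gripper's body presses on something with over 40 N, if the wrist force passes 120 N, or if a joint passes its speed limit or range.

## Working session

There is one attempt and no reset: what is moved stays moved. The work goes in short steps, Python scripts to look and compute and a tool call to move; the robot and the scene stay as the last step left them, time stands still between calls to the robot, and variables do not carry over. Pictures are saved under pics/ and viewed, at most 11 in all, crops included, and the job is handed in when it is done.

Besides the shell and the picture viewer there is one more tool, called after ">>>" as name(argument=value, ...) on one line, values as JSON. apply_moves: Moves the arm, as the interface text tells. Its arguments: {"type":"object","properties":{"deltas":{"type":"string"},"grip_force":{"type":"number"}},"required":["deltas"]}

```bash
mkdir -p pics; cat > h.py <<'E'
import numpy as np, cv2
from workcell import r
from scipy.spatial.transform import Rotation as R
def Q(q): return R.from_quat([q[1],q[2],q[3],q[0]]).as_matrix()
def cam(n,obs=None):
    c=r.calibration(n); f=192/np.tan(np.radians(c['fovy'])/2)
    K=np.array([[f,0,c['cx']],[0,f,c['cy']],[0,0,1]])
    if 'mount' in c:
        o=obs or r.get_obs(); T=np.eye(4);T[:3,:3]=Q(o['tool_rot']);T[:3,3]=o['ee_pos'];T=T@np.array(c['mount'])
        return K,np.array(c['distortion'],float),T[:3,:3],T[:3,3]
    return K,np.array(c['distortion'],float),Q(c['orientation']),np.array(c['origin'])
def norm(C,uv): return cv2.undistortPoints(np.array(uv,float).reshape(-1,1,2),C[0],C[1]).reshape(-1,2)
def plane(C,uv,z):
    n=norm(C,uv); d=np.c_[n,np.ones(len(n))]@C[2].T
    return C[3]+d*((z-C[3][2])/d[:,2])[:,None]
def bydepth(C,uv,D):
    n=norm(C,uv); u=np.array(uv,int).reshape(-1,2); z=D[u[:,1],u[:,0]]
    return C[3]+(np.c_[n,np.ones(len(n))]*z[:,None])@C[2].T
def cloud(C,D):
    v,u=np.mgrid[:384,:512]; return bydepth(C,np.c_[u.ravel(),v.ravel()],D).reshape(384,512,3)
def proj(C,P):
    Rt=C[2].T; return cv2.projectPoints(np.array(P,float).reshape(-1,1,3),cv2.Rodrigues(Rt)[0],-Rt@C[3],C[0],C[1])[0].reshape(-1,2)
E
python3 - <<'E'
from h import *
ob=r.get_obs(); print({k:np.round(v,3) for k,v in ob.items()})
for n in ['top','scene']:
    p,D=r.grab_frame(n); np.savez(n+'0.npz',p=p,D=D); cv2.imwrite(f'pics/{n}0.png',cv2.resize(p[:,:,::-1],(768,576)))
    C=cam(n); print(n,C[0][0,0],C[1],C[3].round(3),C[2].round(2).tolist(), (D==0).mean())
E
```

```text
{'clock': np.float64(0.0), 'qpos': array([-1.234,  0.322, -0.07 ,  1.452,  0.023,  1.371, -0.057]), 'qvel': array([ 0.001, -0.   , -0.001,  0.001, -0.002,  0.   , -0.001]), 'effort': array([-0.0000e+00, -4.9359e+01, -3.8200e-01, -3.1433e+01,  1.3000e-02,
        1.1000e-02, -0.0000e+00]), 'ee_pos': array([0.206, 0.616, 0.23 ]), 'tool_rot': array([-0.   ,  0.161,  0.987, -0.001]), 'contact_force': array([ 0.053, -0.089, -0.165]), 'moment': array([-0.037,  0.044,  0.062]), 'grasp_force': np.float64(0.0), 'width': np.float64(0.086)}
top 461.6653871247651 [-0.18762652  0.          0.          0.          0.        ] [0.456 0.045 1.654] [[0.03, -1.0, 0.07], [-1.0, -0.03, 0.0], [-0.0, -0.07, -1.0]] 0.0038503011067708335
scene 372.61429449852443 [0.02865658 0.         0.         0.         0.        ] [ 1.106 -0.578  0.805] [[0.77, 0.39, -0.5], [0.64, -0.48, 0.6], [-0.01, -0.78, -0.62]] 0.0036977132161458335
```

View pics/top0.png

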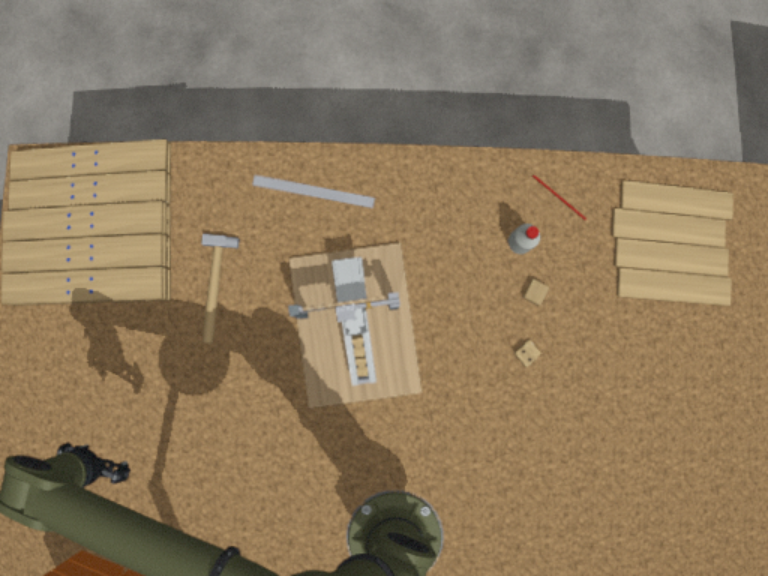

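View pics/scene0.png

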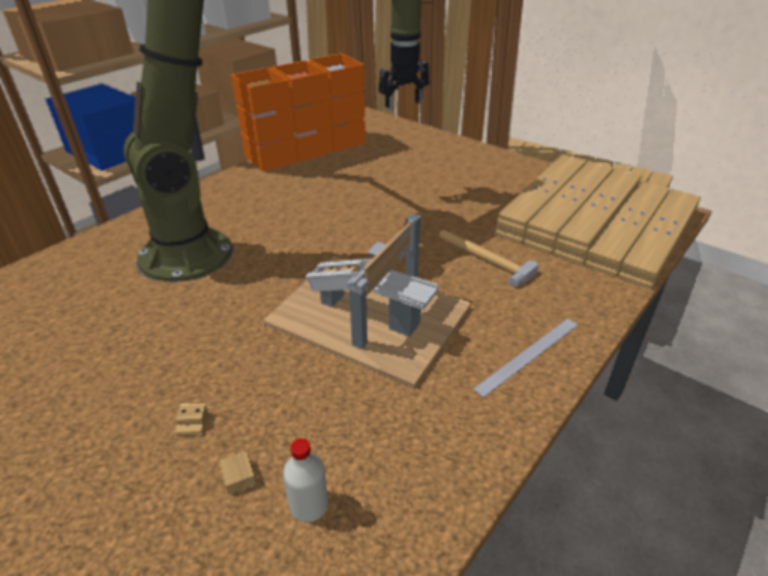

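The top view (768 px scale) shows the shelf at (350,270), the tube running towards the robot to (362,380), the hinge post at (297,311) and the latch post at (393,300). The marked block is at (528,352), the offcut at (537,291), the glue at (526,238) and the hammer on the left. The scene view agrees.

```bash
python3 - <<'E'
from h import *
d=np.load('top0.npz');C=cam('top');P=cloud(C,d['D'])
s=2/3
def q(u,v): return P[int(v*s),int(u*s)].round(3)
for n,u,v in [('shelf',350,268),('latchpost',393,300),('hingepost',297,311),('gatemid',330,308),('tubeend',362,378),('block',528,352),('off',537,291),('glue',532,232),('bench',450,350),('hamhead',220,241),('hamtail',208,340)]: print(n,q(u,v))
sub=P[150:260,185:285].reshape(-1,3)
for lo,hi in [(.112,.130),(.185,.21)]:
    m=sub[(sub[:,2]>lo)&(sub[:,2]<hi)]; print(len(m),m.mean(0).round(3)); 
    print(cv2.minAreaRect((m[:,:2]).astype(np.float32)))
for n in ['block','off']:
    u,v=(528,352) if n=='block' else (537,291)
    u=int(u*s);v=int(v*s); w=P[v-12:v+12,u-12:u+12].reshape(-1,3); m=w[w[:,2]>.018]; print(n,len(m),m.mean(0).round(4),cv2.minAreaRect(m[:,:2].astype(np.float32)))
# wrist camera
c=r.calibration('wrist'); print(c)
E
```

```text
shelf [0.629 0.119 0.123]
latchpost [0.555 0.021 0.181]
hingepost [0.526 0.223 0.205]
gatemid [0.536 0.157 0.162]
tubeend [0.382 0.087 0.08 ]
block [ 0.453 -0.304  0.028]
off [ 0.596 -0.323  0.027]
glue [ 0.718 -0.281  0.151]
bench [ 0.452 -0.121  0.001]
hamhead [0.697 0.438 0.035]
hamtail [0.46  0.458 0.026]
725 [0.568 0.115 0.121]
((0.5372381210327148, 0.11070398986339569), (0.18346133828163147, 0.21341893076896667), 62.0319709777832)
201 [0.537 0.156 0.197]
((0.5300257802009583, 0.12677976489067078), (0.039665400981903076, 0.23384489119052887), 6.760274887084961)
block 134 [ 0.445  -0.2883  0.0755] ((0.46297040581703186, -0.14289583265781403), (0.3708522915840149, 0.05650812014937401), 83.53148651123047)
off 182 [ 0.5924 -0.3185  0.0349] ((0.517697811126709, -0.15833835303783417), (0.06104755401611328, 0.41980063915252686), 25.245038986206055)
{'fovy': 63.390446822854834, 'cx': 252.1258127037482, 'cy': 187.4534417799902, 'distortion': array([-0.03359058,  0.        ,  0.        ,  0.        ,  0.        ]), 'mount': array([[ 1.19446797e-03, -9.63228733e-01, -2.68680070e-01,
         6.69702193e-02],
       [ 9.99999244e-01,  1.07214931e-03,  6.01987496e-04,
        -5.72394211e-05],
       [-2.91786501e-04, -2.68680586e-01,  9.63229286e-01,
        -1.42448406e-01],
       [ 0.00000000e+00,  0.00000000e+00,  0.00000000e+00,
         1.00000000e+00]])}
```

>>> apply_moves(deltas="0 0 0.1 0 0 0 0; 0 0 0.1 0 0 -0.15 0; 0.344 -0.506 0.1 0 0 -2.68 0; 0.344 -0.506 0.1 0 0 -2.68 0; 0.344 -0.506 0.1 0 0 -2.68 0; 0.344 -0.506 0.1 0 0 -2.68 0; 0.344 -0.506 0.1 0 0 -2.68 0; 0.344 -0.506 0.1 0 0 -2.68 0; 0.344 -0.506 0.1 0 0 -2.68 0; 0.344 -0.506 0.1 0 0 -2.68 0; 0.344 -0.506 0.1 0 0 -2.68 0; 0.344 -0.506 0.1 0 0 -2.68 0; 0.344 -0.506 0.1 0 0 -2.68 0; 0.344 -0.506 0.1 0 0 -2.68 0; 0.344 -0.506 0.1 0 0 -2.68 0; 0.344 -0.506 0.1 0 0 -2.68 0; 0.344 -0.506 0.1 0 0 -2.68 0; 0.344 -0.506 0.1 0 0 -2.68 0; 0.344 -0.506 0.1 0 0 -2.68 0; 0.344 -0.506 0.1 0 0 -2.68 0")

```text
clock: 2.1
ee_pos: [0.55, 0.1104, 0.3309]
tool_rot: [0.0, 0.998, 0.069, -0.0]
contact_force: [0.0, 0.2, -0.1]
width: -0.0
grasp_force: 0.0
```

>>> apply_moves(deltas="0 0 0 0 0 0 0; 0 0 0 0 0 0 0")

```text
clock: 2.3
ee_pos: [0.5501, 0.1105, 0.3312]
tool_rot: [0.0, 0.998, 0.07, -0.0]
contact_force: [-0.5, 0.1, 0.8]
width: -0.0
grasp_force: 0.0
```

```bash
python3 - <<'E'
from h import *
ob=r.get_obs(); print({k:np.round(ob[k],3) for k in ['clock','qpos','qvel','ee_pos','tool_rot','width']}); C=cam('wrist',ob)
p,D=r.grab_frame('wrist'); np.savez('w1.npz',p=p,D=D,K=C[0],d=C[1],R=C[2],t=C[3]); cv2.imwrite('pics/w1.png',cv2.resize(p[:,:,::-1],(768,576)))
E
```

```text
{'clock': np.float64(2.3), 'qpos': array([-0.735,  0.101,  0.537,  1.531, -0.052,  1.524, -1.628]), 'qvel': array([ 0.   , -0.001,  0.002, -0.002,  0.001, -0.   , -0.009]), 'ee_pos': array([0.55 , 0.11 , 0.331]), 'tool_rot': array([ 0.   ,  0.998,  0.07 , -0.   ]), 'width': np.float64(-0.0)}
```

View pics/w1.png

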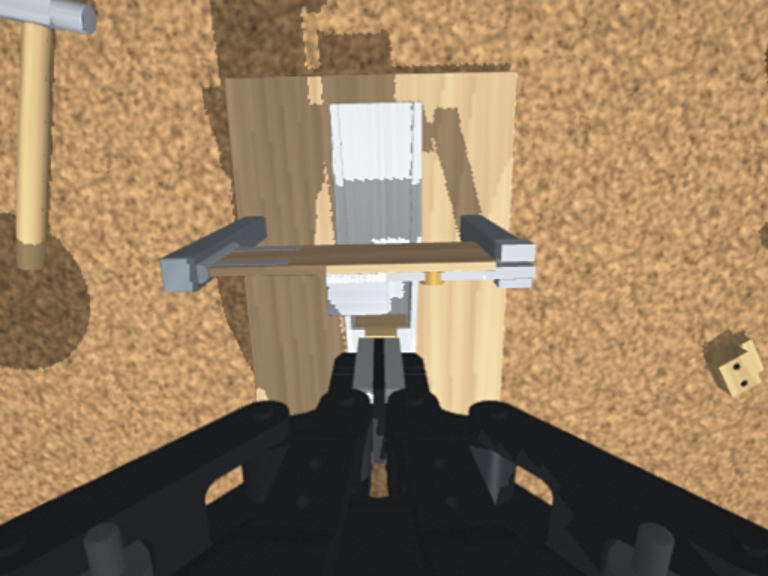

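The wrist view (768 px scale) shows the gate across (210–495, 255), the hinge post top at (180,272), the latch post at (517,250), the thumb plate at (360,292), the brass pivot at (433,278), the shelf at (377,140) and the marked block at (737,368).

```bash
python3 - <<'E'
from h import *
d=np.load('w1.npz');C=(d['K'],d['d'],d['R'],d['t']);P=cloud(C,d['D']);p=d['p']
s=2/3
def q(u,v): return P[int(v*s),int(u*s)].round(4)
for n,u,v in [('plateL',338,290),('plateM',362,295),('plateR',388,290),('plate low',362,306),('gatetop',300,247),('gt',400,245),('hp',180,272),('lp',515,252),('lip',515,272),('shelf',377,140),('shelf2',377,200),('board',460,330),('bench',620,300),('blk',738,350)]: print(n,q(u,v))
def rect(z0,z1,box):
    u0,u1,v0,v1=[int(a*s) for a in box]; w=P[v0:v1,u0:u1].reshape(-1,3); m=w[(w[:,2]>z0)&(w[:,2]<z1)]
    rr=cv2.minAreaRect((m[:,:2]*1000).astype(np.float32)); print(box,len(m),m.mean(0).round(4),np.round(rr[0],1),np.round(rr[1],1),round(rr[2],1), m[:,2].std().round(4),np.median(m[:,2]).round(4))
    return m
m=rect(.176,.186,(320,412,268,320))
m=rect(.192,.2,(200,500,230,275)); pf=np.polyfit(m[:,1],m[:,0],1); print('gate top line x=',pf)
rect(.198,.208,(150,220,250,300)); rect(.115,.1235,(320,430,95,240)); rect(.123,.130,(320,430,95,240)); rect(.17,.19,(490,545,235,295)); rect(.015,.04,(695,768,330,405))
E
```

```text
plateL [0.528  0.1337 0.1807]
plateM [0.5269 0.1177 0.1798]
plateR [0.5321 0.1015 0.1788]
plate low [0.5188 0.1166 0.1803]
gatetop [0.5441 0.1668 0.139 ]
gt [0.5557 0.0955 0.14  ]
hp [0.5323 0.2286 0.2019]
lp [0.5686 0.023  0.1774]
lip [0.5561 0.0206 0.1787]
shelf [0.6263 0.1221 0.1214]
shelf2 [0.5833 0.116  0.1189]
board [0.4512 0.0102 0.0172]
bench [ 5.030e-01 -1.594e-01 -4.000e-04]
blk [ 0.4716 -0.294   0.0188]
(320, 412, 268, 320) 1202 [0.528  0.1187 0.1799] [527.9 113.6] [28.7 54.8] 8.8 0.0007 0.1799
(200, 500, 230, 275) 1368 [0.5483 0.1266 0.1965] [548.  129.9] [  8.7 181.8] 8.0 0.0013 0.1967
gate top line x= [-0.15955821  0.56844914]
(150, 220, 250, 300) 651 [0.5313 0.2275 0.2014] [531.  225.9] [22.5 29. ] 10.5 0.0011 0.2016
(320, 430, 95, 240) 4552 [0.6043 0.1182 0.1198] [602.4 118.2] [99.4 66.3] 9.5 0.0008 0.1198
(320, 430, 95, 240) 858 [0.6036 0.1186 0.1258] [602.3 118.9] [96.4 63.6] 9.1 0.0008 0.1258
(490, 545, 235, 295) 733 [0.5599 0.0212 0.177 ] [558.6  24.4] [30.4 32.8] 9.5 0.0027 0.1769
(695, 768, 330, 405) 658 [ 0.4482 -0.2963  0.0243] [ 447.  -299.6] [45.9 36.2] 41.1 0.003 0.0254
```

>>> apply_moves(deltas="-0.018 0.009 -0.05 0 0 0.018 0; -0.018 0.009 -0.1 0 0 0.018 0; -0.018 0.009 -0.13 0 0 0.018 0; -0.018 0.009 -0.145 0 0 0.018 0; -0.018 0.009 -0.15 0 0 0.018 0; -0.018 0.009 -0.154 0 0 0.018 0; -0.018 0.009 -0.158 0 0 0.018 0; -0.018 0.009 -0.161 0 0 0.018 0; -0.018 0.009 -0.164 0 0 0.018 0; -0.018 0.009 -0.164 0 0 0.018 0")

```text
clock: 3.35
ee_pos: [0.5324, 0.1194, 0.1675]
tool_rot: [0.0, 0.997, 0.078, 0.0]
contact_force: [0.4, -0.2, 0.5]
width: 0.0002
grasp_force: 0.3
```

```bash
python3 - <<'E'
from h import *
ob=r.get_obs(); print({k:np.round(ob[k],3) for k in ['clock','ee_pos','contact_force']}); C=cam('wrist',ob)
p,D=r.grab_frame('wrist'); np.savez('w2.npz',p=p,D=D,K=C[0],d=C[1],R=C[2],t=C[3]); cv2.imwrite('pics/w2.png',cv2.resize(p[:,:,::-1],(768,576)))
H=np.array([.5329,.2157]); base=None
for a in np.arange(0,1.71,.1):
    t=np.radians(9.07)+a; y=np.array([np.sin(t),-np.cos(t)]); x=np.array([-np.cos(t),-np.sin(t)])
    q=H+.095*y+.0155*x
    if base is None: base=q
    print(round(a,2),(q-base).round(4))
E
```

```text
{'clock': np.float64(3.35), 'ee_pos': array([0.532, 0.119, 0.167]), 'contact_force': array([ 0.384, -0.182,  0.511])}
0.0 [0. 0.]
0.1 [0.0096 0.0004]
0.2 [0.0191 0.0019]
0.3 [0.0285 0.0042]
0.4 [0.0375 0.0075]
0.5 [0.0462 0.0116]
0.6 [0.0544 0.0166]
0.7 [0.0621 0.0224]
0.8 [0.0691 0.029 ]
0.9 [0.0755 0.0362]
1.0 [0.0811 0.044 ]
1.1 [0.086  0.0523]
1.2 [0.0899 0.0611]
1.3 [0.093  0.0702]
1.4 [0.0951 0.0796]
1.5 [0.0963 0.0891]
1.6 [0.0966 0.0987]
1.7 [0.0958 0.1083]
```

View pics/w2.png

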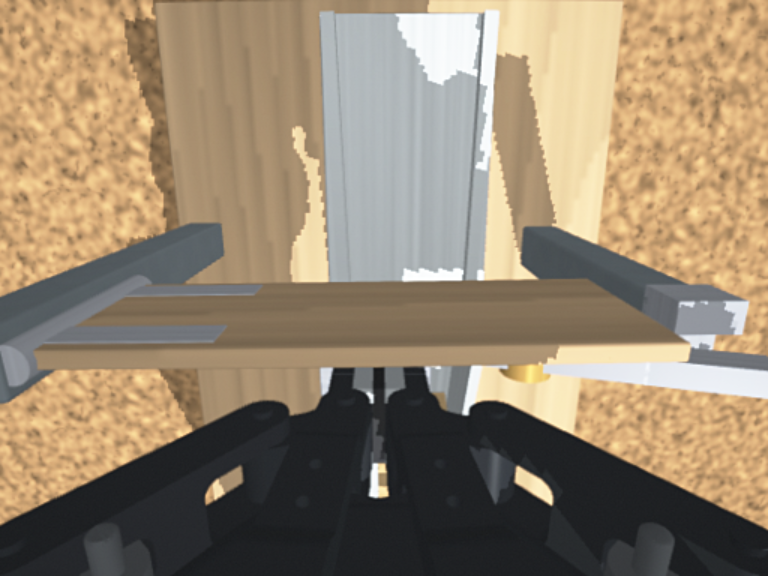

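The view shows the finger on the plate beside the gate and the bar lifted clear on the right, (640–768, 375). Next I swing the gate, pressing 1 mm deeper.

>>> apply_moves(deltas="0 0 -0.001 0 0 0 0; 0.010 0.000 -0.001 0 0 0.1 0; 0.019 0.002 -0.001 0 0 0.2 0; 0.0285 0.004 -0.001 0 0 0.3 0; 0.0375 0.0075 -0.001 0 0 0.4 0; 0.046 0.0115 -0.001 0 0 0.5 0; 0.0545 0.0165 -0.001 0 0 0.6 0; 0.062 0.0225 0 0 0 0.7 0; 0.069 0.029 0 0 0 0.8 0; 0.0755 0.036 0 0 0 0.9 0; 0.081 0.044 0 0 0 1.0 0; 0.086 0.0525 0 0 0 1.1 0; 0.090 0.061 0 0 0 1.2 0; 0.093 0.070 0 0 0 1.3 0; 0.095 0.0795 0 0 0 1.4 0; 0.0965 0.089 0 0 0 1.5 0; 0.0965 0.0985 0 0 0 1.6 0; 0.096 0.104 0 0 0 1.65 0; 0.096 0.104 0 0 0 1.65 0; 0.096 0.104 0 0 0 1.65 0")

```text
clock: 5.4
ee_pos: [0.628, 0.2235, 0.1672]
tool_rot: [-0.0, 0.619, 0.785, -0.0]
contact_force: [-0.2, 0.4, -0.2]
width: -0.0001
grasp_force: 0.4
```

```bash
python3 - <<'E'
from h import *
ob=r.get_obs(); print({k:np.round(ob[k],3) for k in ['clock','qpos','ee_pos','contact_force']})
C=cam('top');p,D=r.grab_frame('top');P=cloud(C,D)
sub=P[120:280,170:300].reshape(-1,3);print(proj(C,[[.63,.215,.197]]))
m=sub[(sub[:,2]>.185)&(sub[:,2]<.21)&(sub[:,0]>.56)]
print(len(m),m.mean(0).round(3),cv2.minAreaRect((m[:,:2]*1000).astype(np.float32)))
cv2.imwrite('pics/t2.png',cv2.resize(p[120:280,150:400,::-1],(750,480)))
E
```

```text
{'clock': np.float64(5.4), 'qpos': array([-0.585,  0.394,  0.266,  1.498, -0.106,  1.264, -0.071]), 'ee_pos': array([0.628, 0.223, 0.167]), 'contact_force': array([-0.223,  0.372, -0.192])}
[[201.89944503 174.43780884]]
0 [nan nan nan] ((0.0, 0.0), (0.0, 0.0), 0.0)<stdin>:6: RuntimeWarning: Mean of empty slice.
  ret = um.true_divide(
```

View pics/t2.png

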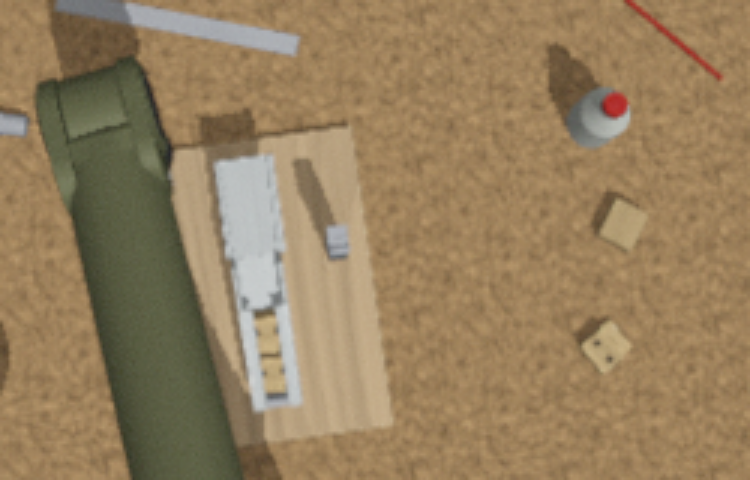

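The crop shows the mouth clear and the gate swung away under the arm, with the offcut at (623,224) and the marked block at (606,346). I lift off and look at the feeder.

>>> apply_moves(deltas="0 0 0.03 0 0 0 0; 0 0 0.07 0 0 0 0; 0 0 0.12 0 0 0 0; -0.03 -0.04 0.16 0 0 0 0.05; -0.058 -0.173 0.173 0 0 0 0.07; -0.058 -0.173 0.173 0 0 0 0.07; -0.058 -0.173 0.173 0 0 0 0.07; -0.058 -0.173 0.173 0 0 0 0.07; -0.058 -0.173 0.173 0 0 0 0.07")

```text
clock: 6.35
ee_pos: [0.5701, 0.0482, 0.3411]
tool_rot: [0.0, 0.621, 0.784, 0.001]
contact_force: [0.7, 0.9, -0.2]
width: 0.0703
grasp_force: 0.0
```

```bash
python3 - <<'E'
from h import *
ob=r.get_obs(); print({k:np.round(ob[k],3) for k in ['clock','qpos','qvel','ee_pos','contact_force']}); C=cam('wrist',ob)
p,D=r.grab_frame('wrist'); np.savez('w3.npz',p=p,D=D,K=C[0],d=C[1],R=C[2],t=C[3]); cv2.imwrite('pics/w3.png',cv2.resize(p[:,:,::-1],(768,576)))
P=cloud(C,D); w=P.reshape(-1,3)
def band(n,z0,z1,x0,x1,y0,y1):
    m=w[(w[:,2]>z0)&(w[:,2]<z1)&(w[:,0]>x0)&(w[:,0]<x1)&(w[:,1]>y0)&(w[:,1]<y1)]
    if len(m)<5: print(n,len(m));return
    rr=cv2.minAreaRect((m[:,:2]*1000).astype(np.float32)); print(n,len(m),m.mean(0).round(4),np.round(rr[0],1),np.round(rr[1],1),round(rr[2],1))
band('gate',.19,.1985,.52,.8,.15,.3)
band('shelf',.115,.1235,.545,.70,.07,.17)
band('guides',.1245,.13,.555,.70,.07,.17)
band('lpost',.17,.19,.5,.62,-.02,.05)
band('hpost',.199,.21,.5,.56,.19,.26)
E
```

```text
{'clock': np.float64(6.35), 'qpos': array([-0.456,  0.122,  0.364,  1.483, -0.044,  1.543,  0.138]), 'qvel': array([-0.031,  0.031, -0.052, -0.005, -0.016, -0.005,  0.   ]), 'ee_pos': array([0.57 , 0.048, 0.341]), 'contact_force': array([ 0.725,  0.916, -0.193])}
gate 0
shelf 4716 [0.5978 0.1183 0.1197] [596.6 118. ] [111.4  66.6] 9.4
guides 757 [0.6027 0.1189 0.1258] [600.8 118.3] [100.3  62.7] 9.3
lpost 361 [0.5614 0.0202 0.1755] [559.5  19.2] [30.2 22.7] 10.2
hpost 0
```

View pics/w3.png

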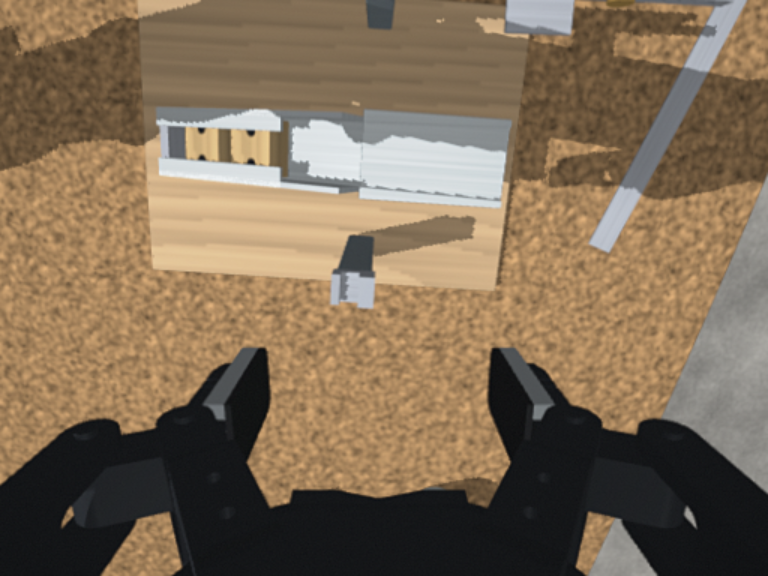

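The view shows the full shelf (360–512, 110–205), the tube with two blocks in it to the left, the latch post at (352,288) and the thumb plate of the opened gate at (540,15). The shelf's centre and yaw are now measured. Next is the block.

>>> apply_moves(deltas="-0.114 -0.378 0 0 0 0 0.07; -0.114 -0.378 0 0 0 0 0.07; -0.114 -0.378 0 0 0 0 0.07; -0.114 -0.378 0 0 0 0 0.07; -0.114 -0.378 0 0 0 0 0.07; -0.114 -0.378 -0.09 0 0 0 0.07; -0.114 -0.378 -0.09 0 0 0 0.07; -0.114 -0.378 -0.09 0 0 0 0.07; -0.114 -0.378 -0.09 0 0 0 0.07; -0.114 -0.378 -0.09 0 0 0 0.07; -0.114 -0.378 -0.09 0 0 0 0.07; -0.114 -0.378 -0.09 0 0 0 0.07; -0.114 -0.378 -0.09 0 0 0 0.07")

```text
clock: 7.7
ee_pos: [0.4578, -0.3259, 0.2511]
tool_rot: [0.001, 0.618, 0.786, 0.0]
contact_force: [-0.2, -0.6, -0.2]
width: 0.0701
grasp_force: 0.0
```

```bash
python3 - <<'E'
from h import *
ob=r.get_obs(); print({k:np.round(ob[k],3) for k in ['clock','qpos','qvel','ee_pos','tool_rot']}); C=cam('wrist',ob)
p,D=r.grab_frame('wrist'); np.savez('w4.npz',p=p,D=D,K=C[0],d=C[1],R=C[2],t=C[3]); cv2.imwrite('pics/w4.png',cv2.resize(p[:,:,::-1],(768,576)))
P=cloud(C,D); w=P.reshape(-1,3); w=w[(abs(w[:,0]-.449)<.055)&(abs(w[:,1]+.297)<.055)]
for a,b in [(.022,.030),(.009,.015),(.006,.030)]:
    m=w[(w[:,2]>a)&(w[:,2]<b)]; rr=cv2.minAreaRect((m[:,:2]*1000).astype(np.float32)); print(len(m),m.mean(0).round(4),np.round(rr[0],1),np.round(rr[1],1),round(rr[2],1))
Ct=cam('top');p,D=r.grab_frame('top');P=cloud(Ct,D).reshape(-1,3)
m=P[(P[:,2]>.185)&(P[:,2]<.2)&(P[:,0]>.545)&(P[:,0]<.75)&(P[:,1]>.15)&(P[:,1]<.3)];print('gate',len(m),m.mean(0).round(3),cv2.fitLine(m[:,:2].astype(np.float32),cv2.DIST_L2,0,.01,.01).ravel())
E
```

```text
{'clock': np.float64(7.7), 'qpos': array([-0.052,  0.136,  0.69 ,  1.668, -0.089,  1.368,  0.891]), 'qvel': array([ 0.003, -0.003,  0.008,  0.003,  0.003, -0.   ,  0.003]), 'ee_pos': array([ 0.458, -0.326,  0.251]), 'tool_rot': array([0.001, 0.618, 0.786, 0.   ])}
1127 [ 0.4463 -0.2996  0.0258] [ 446.3 -300. ] [44. 35.] 40.7
377 [ 0.4628 -0.3188  0.0118] [ 451.2 -305.8] [43.9 50.1] 41.1
1513 [ 0.4504 -0.3043  0.0223] [ 451.2 -305.8] [44.  50.1] 41.1
gate 101 [0.625 0.238 0.194] [0.98338777 0.18151724 0.62504923 0.23762302]
```

View pics/w4.png

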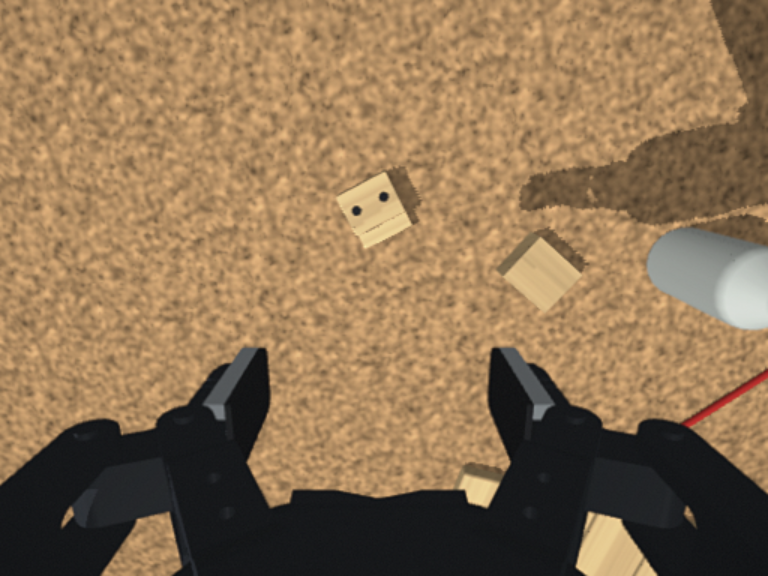

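The marked block is at (375,208) with its toe pointing down-left in the image; the offcut is at (540,272). Block centre is (0.4512, −0.3058), toe azimuth −48.9°; gate is about 1.59 rad open.

>>> apply_moves(deltas="-0.009 0.023 -0.05 0 0 0.15 0.07; -0.009 0.023 -0.1 0 0 0.3 0.07; -0.009 0.023 -0.15 0 0 0.45 0.07; -0.009 0.023 -0.19 0 0 0.482 0.07; -0.009 0.023 -0.19 0 0 0.482 0.07; -0.009 0.023 -0.19 0 0 0.482 0.07; -0.009 0.023 -0.19 0 0 0.482 0.07")

```text
clock: 8.5
ee_pos: [0.4493, -0.3058, 0.0633]
tool_rot: [0.002, 0.414, 0.91, 0.0]
contact_force: [0.6, 0.2, 0.3]
width: 0.0698
grasp_force: 0.0
```

>>> apply_moves(deltas="-0.0005 0.003 -0.03 0 0 0 0.07; -0.0005 0.003 -0.055 0 0 0 0.07; -0.0005 0.003 -0.055 0 0 0 0.07; -0.0005 0.003 -0.055 0 0 0 0.07; -0.0005 0.003 -0.055 0 0 0 0.03; -0.0005 0.003 -0.055 0 0 0 0.03; -0.0005 0.003 -0.055 0 0 0 0.03; -0.0005 0.003 -0.055 0 0 0 0.03; -0.0005 0.003 -0.055 0 0 0 0.03", grip_force=30)

```text
clock: 9.4
ee_pos: [0.4483, -0.3025, 0.0075]
tool_rot: [0.002, 0.414, 0.91, 0.0]
contact_force: [0.1, 1.3, 5.9]
width: 0.0434
grasp_force: 31.7
```

>>> apply_moves(deltas="0 0 0.03 0 0 0 0.03; 0 0 0.08 0 0 0 0.03; 0 0 0.13 0 0 0 0.03; 0 0 0.18 0 0 -0.15 0.03; 0.1374 0.4187 0.24 0 0 -2.126 0.03; 0.1374 0.4187 0.24 0 0 -2.126 0.03; 0.1374 0.4187 0.24 0 0 -2.126 0.03; 0.1374 0.4187 0.24 0 0 -2.126 0.03; 0.1374 0.4187 0.24 0 0 -2.126 0.03; 0.1374 0.4187 0.24 0 0 -2.126 0.03; 0.1374 0.4187 0.24 0 0 -2.126 0.03; 0.1374 0.4187 0.24 0 0 -2.126 0.03; 0.1374 0.4187 0.24 0 0 -2.126 0.03; 0.1374 0.4187 0.24 0 0 -2.126 0.03; 0.1374 0.4187 0.24 0 0 -2.126 0.03; 0.1374 0.4187 0.24 0 0 -2.126 0.03; 0.1374 0.4187 0.24 0 0 -2.126 0.03; 0.1374 0.4187 0.24 0 0 -2.126 0.03; 0.1374 0.4187 0.24 0 0 -2.126 0.03; 0.1374 0.4187 0.24 0 0 -2.126 0.03")

```text
clock: 11.4
ee_pos: [0.5841, 0.1171, 0.2459]
tool_rot: [-0.0, 0.997, 0.083, 0.0]
contact_force: [0.1, -0.1, -0.5]
width: 0.0429
grasp_force: 31.0
```

```bash
python3 - <<'E'
from h import *
ob=r.get_obs(); print({k:np.round(ob[k],4) for k in ['clock','qpos','ee_pos','tool_rot','contact_force','width']}); C=cam('wrist',ob)
p,D=r.grab_frame('wrist'); cv2.imwrite('pics/w5.png',cv2.resize(p[:,:,::-1],(512,384)))
P=cloud(C,D); w=P.reshape(-1,3); w=w[(abs(w[:,0]-.585)<.06)&(abs(w[:,1]-.116)<.03)&(w[:,2]>.22)]
# wrist-view points of held block/fingers
s,DS=r.grab_frame('scene'); c=proj(cam('scene'),[[.58,.116,.25]])[0].astype(int); print(c)
a=p; b=s[max(c[1]-75,0):c[1]+75,c[0]-100:c[0]+100]
cv2.imwrite('pics/c5.png',np.hstack([p[:,:,::-1],cv2.resize(b[:,:,::-1],(284,213)) if 0 else cv2.copyMakeBorder(cv2.resize(b[:,:,::-1],(284,213)),0,171,0,0,cv2.BORDER_CONSTANT)]))
E
```

```text
{'clock': np.float64(11.4), 'qpos': array([-0.632 ,  0.2055,  0.4542,  1.5878, -0.0916,  1.3689, -1.5724]), 'ee_pos': array([0.5841, 0.1171, 0.2459]), 'tool_rot': array([-1.000e-04,  9.965e-01,  8.300e-02,  3.000e-04]), 'contact_force': array([ 0.0647, -0.1081, -0.527 ]), 'width': np.float64(0.0429)}
[266 151]
```

View pics/c5.png

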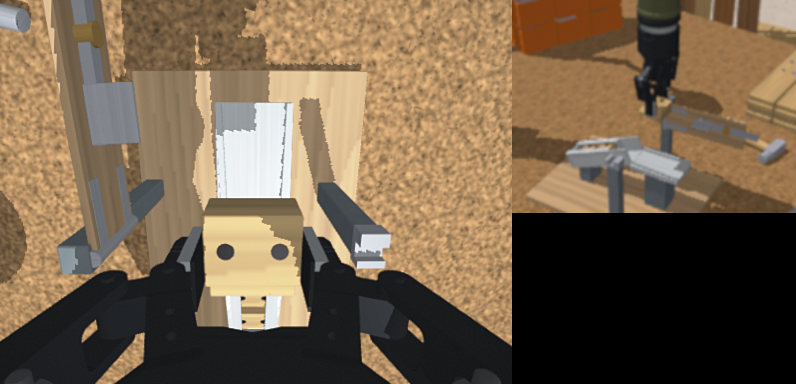

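The wrist view shows the block gripped square, marks up, tail towards the shelf's outer end and toe towards the tube. The gate stands open on the left.

>>> apply_moves(deltas="0.0015 -0.001 -0.05 0 0 0 0.03; 0.0015 -0.001 -0.09 0 0 0 0.03; 0.0015 -0.001 -0.105 0 0 0 0.03; 0.0015 -0.001 -0.11 0 0 0 0.03; 0.0015 -0.001 -0.113 0 0 0 0.03; 0.0015 -0.001 -0.115 0 0 0 0.03; 0.0015 -0.001 -0.116 0 0 0 0.03")

```text
clock: 12.2
ee_pos: [0.5868, 0.1164, 0.131]
tool_rot: [-0.0, 0.997, 0.081, 0.001]
contact_force: [0.3, 0.7, 0.6]
width: 0.0431
grasp_force: 31.0
```

>>> apply_moves(deltas="0 0 -0.0015 0 0 0 0.03; 0 0 -0.003 0 0 0 0.03; 0 0 -0.003 0 0 0 0.03")

```text
clock: 12.5
ee_pos: [0.5862, 0.1163, 0.1275]
tool_rot: [-0.0, 0.997, 0.081, 0.001]
contact_force: [-0.9, -0.4, 5.2]
width: 0.0432
grasp_force: 31.6
```

>>> apply_moves(deltas="0 0 0 0 0 0 0.06; 0 0 0 0 0 0 0.06; 0 0 0 0 0 0 0.06; 0 0 0.03 0 0 0 0.06; 0 0 0.08 0 0 0 0.06; 0.039 0.0065 0.08 0 0 0 0; 0.039 0.0065 0.08 0 0 0 0; 0.039 0.0065 0.08 0 0 0 0; 0.039 0.0065 0.08 0 0 0 0; 0.039 0.0065 0.08 0 0 0 0; 0.039 0.0065 0.08 0 0 0 0; 0.039 0.0065 0.08 0 0 0 0")

```text
clock: 13.7
ee_pos: [0.6243, 0.1226, 0.2065]
tool_rot: [-0.0, 0.997, 0.081, 0.0]
contact_force: [0.2, 0.6, 0.2]
width: 0.0002
grasp_force: 0.0
```

```bash
python3 - <<'E'
from h import *
ob=r.get_obs(); print({k:np.round(ob[k],4) for k in ['clock','ee_pos','width']}); C=cam('wrist',ob)
p,D=r.grab_frame('wrist'); cv2.imwrite('pics/w6.png',p[:,:,::-1])
P=cloud(C,D).reshape(-1,3)
t=np.radians(9.4);O=np.array([.5423,.1091]);X=np.array([-np.cos(t),-np.sin(t)]);Y=np.array([np.sin(t),-np.cos(t)])
f=np.c_[(P[:,:2]-O)@X,(P[:,:2]-O)@Y,P[:,2]]
m=f[(f[:,0]>-.11)&(f[:,0]<.02)&(abs(f[:,1])<.035)&(f[:,2]>.135)&(f[:,2]<.16)]
print(len(m),(m.mean(0)*1000).round(1),(m.min(0)*1000).round(1),(m.max(0)*1000).round(1))
E
```

```text
{'clock': np.float64(13.7), 'ee_pos': array([0.6243, 0.1226, 0.2065]), 'width': np.float64(0.0002)}
592 [-64.9   0.9 142.9] [-67.5 -21.1 135. ] [-53.8  22.8 148. ]
```

View pics/w6.png

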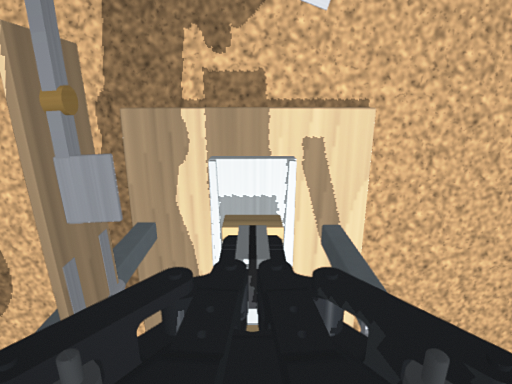

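The block sits on the shelf between the guides, its tail at feeder x ≈ −66 mm and 1 mm off centre, with the closed fingers behind it. I descend and push.

>>> apply_moves(deltas="0.003 0.0005 -0.04 0 0 0 0; 0.003 0.0005 -0.07 0 0 0 0; 0.003 0.0005 -0.081 0 0 0 0; 0.003 0.0005 -0.081 0 0 0 0; -0.005 -0.001 -0.081 0 0 0 0; -0.015 -0.0025 -0.081 0 0 0 0; -0.025 -0.004 -0.081 0 0 0 0; -0.035 -0.006 -0.081 0 0 0 0")

```text
clock: 14.55
ee_pos: [0.5894, 0.1167, 0.1267]
tool_rot: [-0.0, 0.997, 0.081, 0.001]
contact_force: [0.9, 0.3, -0.3]
width: -0.0001
grasp_force: 0.4
```

>>> apply_moves(deltas="-0.008 -0.0013 -0.001 0 0 0 0; -0.016 -0.0026 -0.001 0 0 0 0; -0.022 -0.0036 -0.001 0 0 0 0; -0.028 -0.0046 -0.001 0 0 0 0; -0.034 -0.0056 -0.001 0 0 0 0; -0.038 -0.0062 -0.001 0 0 0 0; -0.042 -0.0069 -0.001 0 0 0 0; -0.042 -0.0069 -0.001 0 0 0 0")

```text
clock: 15.35
ee_pos: [0.5471, 0.1096, 0.1242]
tool_rot: [0.0, 0.997, 0.081, -0.0]
contact_force: [-0.8, 0.6, -0.2]
width: -0.0001
grasp_force: 0.0
```

```bash
python3 - <<'E'
from h import *
ob=r.get_obs(); print({k:np.round(ob[k],4) for k in ['clock','ee_pos','contact_force']})
s,D=r.grab_frame('scene'); c=proj(cam('scene'),[[.53,.11,.13]])[0].astype(int)
cv2.imwrite('pics/s7.png',cv2.resize(s[c[1]-60:c[1]+50,c[0]-75:c[0]+75,::-1],(750,550),interpolation=cv2.INTER_CUBIC))
E
```

```text
{'clock': np.float64(15.35), 'ee_pos': array([0.5471, 0.1096, 0.1242]), 'contact_force': array([-0.793 ,  0.6041, -0.2459])}
```

View pics/s7.png

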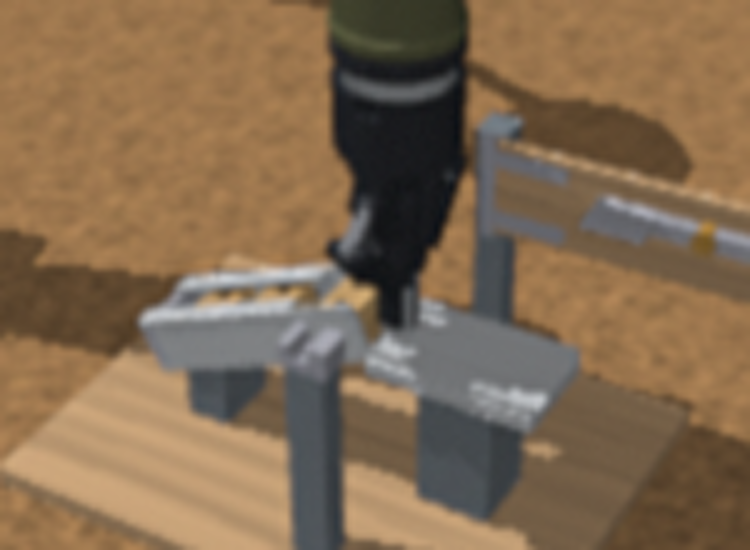

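The crop shows the block tipped into the tube mouth with the finger behind its tail at (400,300). I push on gently.

>>> apply_moves(deltas="-0.003 -0.0005 0 0 0 0 0; -0.006 -0.001 0 0 0 0 0; -0.008 -0.0013 0 0 0 0 0; -0.010 -0.0016 0 0 0 0 0; -0.010 -0.0016 0 0 0 0 0")

```text
clock: 15.9
ee_pos: [0.5373, 0.1081, 0.1243]
tool_rot: [-0.0, 0.997, 0.081, -0.0]
contact_force: [-0.4, -0.3, -0.5]
width: -0.0002
grasp_force: 0.0
```

>>> apply_moves(deltas="-0.0015 -0.0003 0 0 0 0 0; -0.003 -0.0005 0 0 0 0 0; -0.0045 -0.0007 0 0 0 0 0; -0.0045 -0.0007 0 0 0 0 0")

```text
clock: 16.3
ee_pos: [0.5336, 0.1076, 0.1247]
tool_rot: [-0.0, 0.997, 0.081, 0.001]
contact_force: [1.1, 1.0, 0.8]
width: -0.0
grasp_force: 0.7
```

>>> apply_moves(deltas="-0.001 -0.0002 0 0 0 0 0; -0.002 -0.0003 0 0 0 0 0; -0.002 -0.0003 0 0 0 0 0")

```text
clock: 16.6
ee_pos: [0.5329, 0.1075, 0.1255]
tool_rot: [-0.0, 0.997, 0.081, 0.002]
contact_force: [5.1, 1.1, 3.1]
width: 0.0
grasp_force: 3.0
```

>>> apply_moves(deltas="0.004 0.0007 0.001 0 0 0 0; 0.015 0.0025 0.01 0 0 0 0; 0.03 0.005 0.05 0 0 0 0; 0.04 0.0065 0.1 0 0 0 0; 0.04 0.0065 0.14 0 0 0 0; -0.12 -0.025 0.2 0 0 0 0; -0.12 -0.025 0.2 0 0 0 0; -0.12 -0.025 0.2 0 0 0 0; -0.12 -0.025 0.2 0 0 0 0; -0.12 -0.025 0.2 0 0 0 0; -0.12 -0.025 0.2 0 0 0 0; -0.12 -0.025 0.2 0 0 0 0")

```text
clock: 17.8
ee_pos: [0.4112, 0.0821, 0.3234]
tool_rot: [0.001, 0.997, 0.081, -0.001]
contact_force: [-0.3, 0.4, 0.4]
width: 0.0002
grasp_force: 0.0
```

```bash
python3 - <<'E'
from h import *
ob=r.get_obs(); print({k:np.round(ob[k],4) for k in ['clock','ee_pos','contact_force']}); C=cam('wrist',ob)
p,D=r.grab_frame('wrist'); cv2.imwrite('pics/w8.png',cv2.resize(p[:,:,::-1],(768,576)))
P=cloud(C,D).reshape(-1,3)
t=np.radians(9.4);O=np.array([.5423,.1091]);X=np.array([-np.cos(t),-np.sin(t)]);Y=np.array([np.sin(t),-np.cos(t)])
f=np.c_[(P[:,:2]-O)@X,(P[:,:2]-O)@Y,P[:,2]-.12]
a=np.radians(24); T=np.c_[f[:,0]*np.cos(a)-f[:,2]*np.sin(a),f[:,1],f[:,0]*np.sin(a)+f[:,2]*np.cos(a)]*1000
for y0,y1 in [(-11,-4),(-4,4),(4,11)]:
  m=T[(T[:,1]>y0)&(T[:,1]<y1)]
  print(y0,[(x,np.round(np.median(m[(m[:,0]>=x)&(m[:,0]<x+3),2]),1) if ((m[:,0]>=x)&(m[:,0]<x+3)).any() else None) for x in range(0,90,3)])
E
```

```text
{'clock': np.float64(17.8), 'ee_pos': array([0.4112, 0.0821, 0.3234]), 'contact_force': array([-0.3118,  0.3907,  0.4444])}
-11 [(0, np.float64(-0.4)), (3, np.float64(285.3)), (6, np.float64(279.8)), (9, np.float64(273.7)), (12, np.float64(15.9)), (15, np.float64(26.2)), (18, np.float64(262.2)), (21, np.float64(257.8)), (24, np.float64(250.9)), (27, np.float64(244.4)), (30, np.float64(25.4)), (33, np.float64(25.2)), (36, np.float64(25.4)), (39, np.float64(25.1)), (42, np.float64(25.5)), (45, np.float64(25.2)), (48, np.float64(24.8)), (51, None), (54, np.float64(11.2)), (57, np.float64(11.2)), (60, np.float64(11.3)), (63, np.float64(19.0)), (66, np.float64(25.3)), (69, np.float64(25.3)), (72, np.float64(25.3)), (75, np.float64(25.8)), (78, np.float64(25.4)), (81, np.float64(25.8)), (84, np.float64(25.7)), (87, np.float64(25.3))]
-4 [(0, np.float64(293.8)), (3, np.float64(286.1)), (6, np.float64(279.1)), (9, np.float64(273.7)), (12, np.float64(265.7)), (15, np.float64(262.9)), (18, np.float64(257.2)), (21, np.float64(256.2)), (24, np.float64(251.4)), (27, np.float64(244.8)), (30, np.fl
[... 475 characters left out ...]
(293.8)), (3, np.float64(286.9)), (6, np.float64(280.5)), (9, np.float64(274.4)), (12, np.float64(268.2)), (15, np.float64(265.1)), (18, np.float64(258.4)), (21, np.float64(273.0)), (24, np.float64(274.6)), (27, np.float64(276.1)), (30, np.float64(277.3)), (33, np.float64(25.5)), (36, np.float64(25.2)), (39, np.float64(25.4)), (42, np.float64(25.5)), (45, np.float64(25.3)), (48, np.float64(25.1)), (51, None), (54, np.float64(11.1)), (57, np.float64(11.3)), (60, np.float64(11.7)), (63, np.float64(19.6)), (66, np.float64(25.3)), (69, np.float64(25.9)), (72, np.float64(25.3)), (75, np.float64(25.8)), (78, np.float64(25.4)), (81, np.float64(26.0)), (84, np.float64(25.6)), (87, np.float64(25.5))]
```

View pics/w8.png

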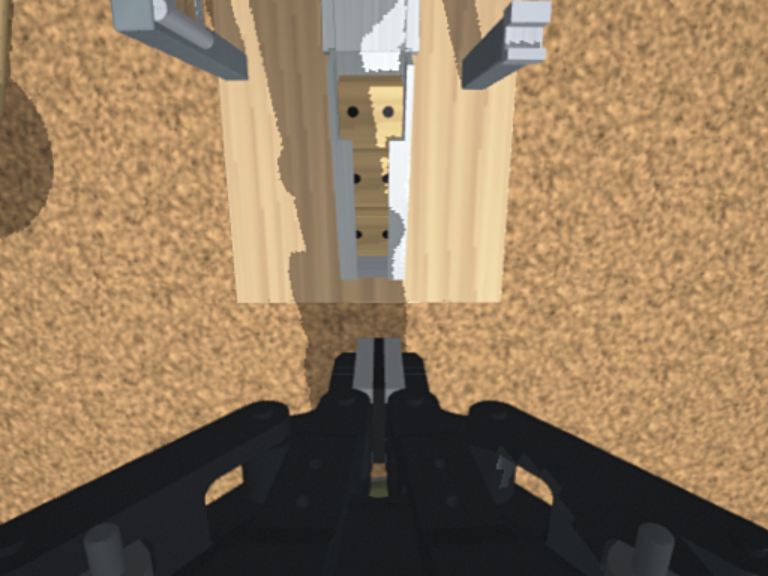

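The view shows the block seated at (370,107), lying flat with its marks up and its step against the next block.

```bash
python3 -c "
from workcell import r
print(r.finish_job())"
```

```text
the job is handed in; nothing more can be done
None
```

The job is handed in, and no verdict came back. The stepped block lies flat in the tube, step leading and touching the block before it. The gate measured about 1.59 rad open, and the arm never touched the offcut, hammer or glue bottle; it took about 18 s of the 67 s allowed.

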